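# Brush a row of flip-top vial lids shut

### The arm

A 7-joint arm with a two-finger parallel gripper is mounted at the origin on the work surface. World frame = base frame: x ahead of the robot, y to its left, z up, the work surface at z = 0. Lengths are in m, angles in rad, forces in N, time in s.
With the tool pointing down it reaches from about 0.4 to 0.85 m from the base axis. Payload 6.9 kg.
Tool frame: the origin (TCP) lies midway between the tips of the shut fingers; the grasp point (between the pads) lies behind it (ctrl.pinch_z is the z of the grasp point in the tool frame, in m); z points along the fingers, y is the direction in which the jaws open and shut (so a half turn about z gives the same grasp; the last joint's range is limited). The gripper opens to 85 mm and grips with 20 to 120 N. Pads are 22 mm wide; open, the fingers measure 114 mm over their backs; the gripper's body (76 mm by 85 mm) begins 54 mm behind the grasp point. The pads swing forward as they close: fully open they stand 13 mm farther back than shut.
Start: joints at [1.236, 0.507, -0.238, 1.5, 0.126, 1.149, -0.155], TCP at [0.266, -0.566, 0.231] pointing down, gripper open.
Joint ranges: [-3.08, 3.08], [-0.24, 2.05], [-1.43, 1.35], [0, 2.5], [-1.52, 4.66], [0.17, 1.96], [-2.89, 2.89]. Speed limits (rad/s): [2.39, 2.39, 3.14, 3.14, 3.14, 3.14, 3.14].

### API

Orientations are given as a unit quaternion [w, x, y, z].
In Python, from station import ctrl, get_state, vision, ticket, models gives the robot as it stands. Calls block until the motion is done:
- ctrl.movep(position, orientation): joint-space move of the TCP to a pose.
- ctrl.movel(position, frame=None, max_speed=0.15): straight line of the TCP; frame=None keeps the orientation; max_speed is the mean speed in m/s.
- ctrl.set_joints(angles): joint-space move.
- ctrl.ungrasp() and ctrl.close_gripper(force=None): open the fingers fully, or close them until they stop; force is the grip in N (None keeps the last).
- ctrl.pause(seconds).
- ctrl.ik(position, orientation): joint angles nearest the present ones, or None.
- get_state(): the state.
- vision.grab_frame(name): name is "side" or "top"; returns (picture, depth): 384x512x3 uint8, blue, green, red; 384x512 float32, m along the optical axis (not along the pixel's ray), 0 where there is no reading.
- vision.camera_info(name): a dict with "mtx" (3x3 intrinsics, pixels), "R" (3x3) and "t" (3): a world point X has camera coordinates R X + t. Camera axes: x right, y down, z forward; pixel columns grow to the right and rows downward; lengths in m; the calibration is good to about 2 mm. A picture is of the moment at which its call begins. camera_info takes no time and is no camera call.
A pose or a line that the arm cannot do raises ctrl.Unreachable and nothing moves.
- ticket.close_job(): hands the job in, once; it reports no verdict.
Trained networks look in the newest picture that a camera, given by its name, has taken for a name from the list of things; names that differ only in an ending like _2 or _b are one class to them, and where a whole thing is asked for, a point or a joint stands for the part that bears it (a point fixed in the world has none). Each returns a list of dicts, best first, with "p" (0 to 1); they miss things now and then, are a little off and sometimes report something else, mostly with a low value. They report only what shows in the picture. A call takes as long as a camera call.
- models.recognise(camera, target): "point" ([column, row] in pixels, amid what is visible of it).
- models.masks_of(camera, target): "mask" (384x512 bool, what is visible of it) and "point" ([column, row] in pixels, amid what is visible of it).
The state is a dict: "time": time; "qpos": joint angles; "qd": joint speeds; "tau": joint torques, N m; "tcp_pos": TCP position; "eef_rot": TCP orientation; "contact_force": force on the tool from outside, world axes, zero at the start; "wrist_torque": the same for the moment, N m; "width": finger opening in m.
Only numpy, scipy, OpenCV 4.12 (cv2) and the standard library are available. Lean on these libraries where they do the work, as an engineer would, in place of code of your own. Each camera call takes 0.05 s, during which the arm holds its last target.

### The job

The coupon samples in the rack are ready for storage, but the blue lids of the five flip-top vials still stand open. Run your closed fingertips lightly along the row, the way the lids fold, so that they shut one after another from the first vial to the last and each lies flat on its vial; then take the hand away. Only touch: do not lift or squeeze any vial, do not press hard, do not push the rack along, and leave the other things on the bench where they are.

Things in the scene. Friction and masses are not known exactly. Their poses are not given: they have to be found in the camera images.
- rack: White vial rack, loose on the bench (1.2 kg; a hard shove moves it): 98 mm (x) by 246 mm (y) by 52 mm high; origin at the centre of its underside. Two rows of five holes run along its y, at y = -96, -48, 0, 48, 96 mm: the row at x = -22.5 mm holds the five flip-top vials, the row at x = +22.5 mm two amber jars. All stand loose on its floor, 6 mm above the bench, held upright snugly.
- vial1: First vial, at the rack's -y end. Clear flip-top sample vial: 33 mm diameter, rim 36 mm, 58 mm tall without lid, about 85 g with its metal coupon; origin at the centre of its underside, z up, y along the rack's y. Its blue lid is hinged on the rim at the -y side, 19.5 mm from the axis, and folds over towards +y, that is towards the next vial. Shut, the lid's top is 62 mm above the underside (68 mm above the bench).
- vial2: Second vial, 48 mm on from the first towards the rack's +y; exactly like vial1 and the same way round, as are all five: the lids all fold shut from vial1's end towards vial5's end and, shut, lie level. Fingertips that press down on a shut lid while moving drag vial and rack along; 1 to 4 mm above the shut lids is close enough to fold them flat. Origin at the centre of its underside.
- vial3: Third vial of the row, like vial1 and the same way round; origin at the centre of its underside.
- vial4: Fourth vial of the row, like vial1 and the same way round; origin at the centre of its underside.
- vial5: Fifth and last (rack's +y end) vial of the row, like vial1 and the same way round; origin at the centre of its underside.
- lid1 (a joint): Hinge angle of vial1's lid, rad: 0 = shut flat on the rim, grows as it opens, 1.57 = upright, stop at 1.8 (leaning back past upright). The lid is a disc 36 mm across, 4 mm thick, with a thumb tab whose edge is 40 mm from the hinge. The hinge is slightly stiff (0.004 N m, far under 1 N at the tab): the lid stays wherever it is left. At the start the lids stand at 1.2 to 1.75.
- lid2 (a joint): Hinge angle of vial2's lid, like lid1: 0 shut, grows as it opens, stays where it is left.
- lid3 (a joint): Hinge angle of vial3's lid, like lid1: 0 shut, grows as it opens, stays where it is left.
- lid4 (a joint): Hinge angle of vial4's lid, like lid1: 0 shut, grows as it opens, stays where it is left.
- lid5 (a joint): Hinge angle of vial5's lid, like lid1: 0 shut, grows as it opens, stays where it is left.
- jar_red: Bystander: small amber glass jar with red screw cap, 33 mm diameter, 60 mm tall, loose in the rack's other row (top 66 mm above the bench); origin at the centre of its underside.
- jar_green: Bystander: the same jar with a green cap, also in the rack's other row.
- beaker: Bystander: empty glass beaker, 74 mm across the lip, 92 mm tall, on the bench behind the rack (its +x side); origin at the centre of its underside.
- reagent_bottle: Bystander: clear bottle with a blue cap, 66 mm diameter, 130 mm tall, on the bench behind the rack (its +x side); origin at the centre of its underside.
- wash_bottle: Bystander: white wash bottle with a bent spout, 66 mm diameter, 186 mm tall, towards one side of the bench; origin at the centre of its underside.
- flask: Bystander: glass volumetric flask with a blue stopper, 62 mm diameter, 180 mm tall, towards one side of the bench; origin at the centre of its underside.
- spatula: Bystander: flat steel laboratory spatula, 250 mm long, 4 mm thick, lying on the bench in front of the rack (its -x side), its length along its own x; origin at its middle, underside.

How it is judged:
By the outcome, as a careful person would: the job done as asked, in the order asked, and still so for the second after the job is handed in, with the robot touching nothing.
It also fails if it takes over 38 s, if anything falls off the work surface, if the arm or the gripper's body presses on something with over 40 N, if the wrist force passes 120 N, or if a joint passes its speed limit or range.

## Working session

There is one attempt and no reset: what is moved stays moved. The work goes in short steps, each a Python script; the robot and the scene stay as the last script left them, time stands still between calls to the robot, and variables do not carry over. Pictures are saved under pics/ and viewed, and the job is handed in when it is done.

```bash
mkdir -p pics; ls; python3 - <<'E'
from station import ctrl, get_state, vision, ticket, models
import cv2,numpy as np
for n in ("side","top"):
    p,d=vision.grab_frame(n); cv2.imwrite(f"pics/{n}0.png",p); np.save(f"{n}0.npy",d)
    i=vision.camera_info(n); print(n,i)
s=get_state(); print(s, ctrl.pinch_z)
for n in("rack","vial1","jar_red","lid1"):
    for c in("side","top"):
        print(n,c,[(r["p"],r["point"],int(r["mask"].sum())) for r in models.masks_of(c,n)][:6])
E
```

```text
pics
side {'mtx': array([[468.78860796,   0.        , 252.7887059 ],
       [  0.        , 468.78860796, 198.23328546],
       [  0.        ,   0.        ,   1.        ]]), 'R': array([[-0.99665912, -0.07857626, -0.02227934],
       [-0.02118898,  0.51220636, -0.858601  ],
       [ 0.07887728, -0.85526044, -0.51216009]]), 't': array([0.55339508, 0.08832937, 1.42582159])}
top {'mtx': array([[424.96640516,   0.        , 257.58546255],
       [  0.        , 424.96640516, 191.8013824 ],
       [  0.        ,   0.        ,   1.        ]]), 'R': array([[ 0.00439816, -0.99998124, -0.00426361],
       [-0.98525276, -0.003604  , -0.17106726],
       [ 0.17104868,  0.00495312, -0.98525013]]), 't': array([-0.0088321 ,  0.57582867,  1.09860143])}
{'time': 0.1, 'qpos': array([ 1.23648118,  0.50825006, -0.23755409,  1.50101593,  0.1257247 ,
        1.14889755, -0.15479065]), 'qd': array([-0.00113048, -0.00046547,  0.0001214 , -0.00131912,  0.00032213,
        0.00134851,  0.00123396]), 'tau': array([-3.91343070e-03, -6.21839333e+01, -2.19462030e+00, -2.50208795e+01,
        1.24406302e-02,  7.7054
[... 389 characters left out ...]
, [241.2, 179.7], 131)]
rack top [(0.6, [286.5, 190.3], 2118)]
vial1 side [(0.6, [228.8, 168.0], 99), (0.58, [255.5, 191.5], 182), (0.53, [240.7, 181.5], 160), (0.52, [270.7, 198.3], 104), (0.43, [247.2, 182.5], 124)]
vial1 top [(0.77, [287.3, 203.1], 198), (0.61, [326.2, 165.4], 180), (0.57, [274.6, 221.6], 166), (0.48, [302.5, 189.9], 200), (0.47, [312.7, 180.1], 164)]
jar_red side [(0.46, [252.5, 199.3], 49)]
jar_red top [(0.54, [275.8, 197.9], 151)]
lid1 side [(0.62, [270.3, 190.0], 70), (0.44, [257.2, 184.4], 74), (0.41, [246.4, 179.2], 84), (0.22, [252.8, 194.9], 42)]
lid1 top [(0.6, [288.3, 194.9], 71), (0.56, [303.4, 185.5], 78), (0.52, [329.8, 162.2], 64), (0.5, [315.7, 177.6], 37)]
```

```bash
python3 - <<'E'
import cv2
p=cv2.imread("pics/side0.png"); cv2.imwrite("pics/side0z.png",cv2.resize(p[130:260,170:340],None,fx=4.5,fy=4.5,interpolation=2))
p=cv2.imread("pics/top0.png"); cv2.imwrite("pics/top0z.png",cv2.resize(p[130:260,220:390],None,fx=4.5,fy=4.5,interpolation=2))
E
```

```text
(no output)
```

View pics/top0.png

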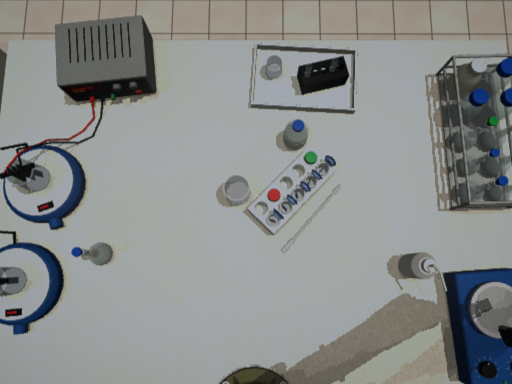

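View pics/side0.png

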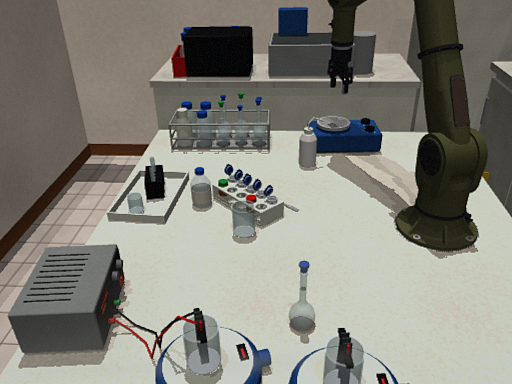

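```bash
sleep 1
```

```text
(no output)
```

View pics/top0z.png

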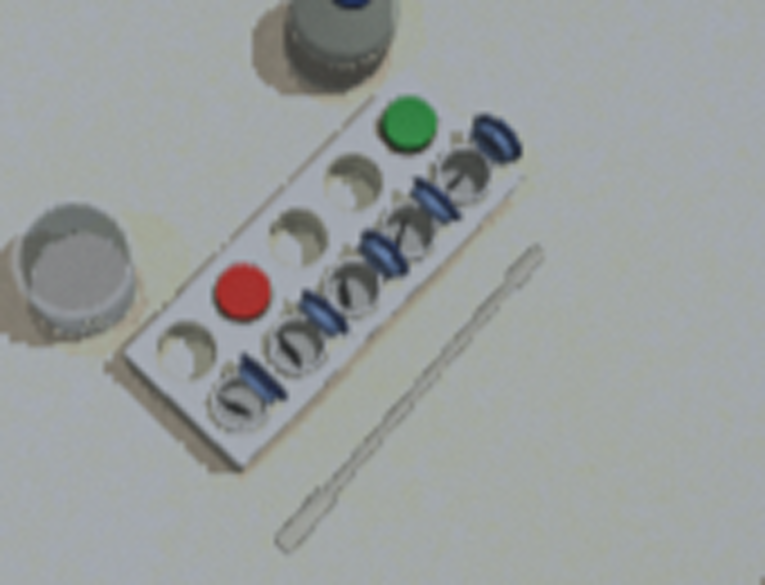

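View pics/side0z.png

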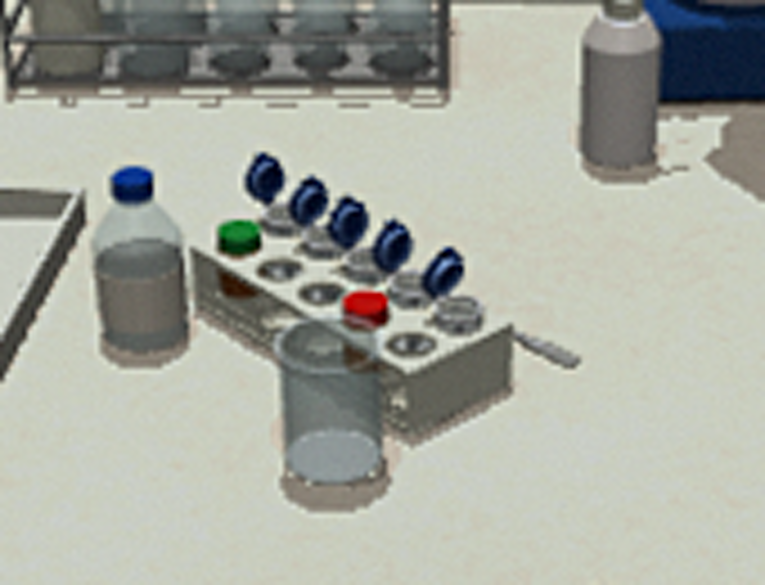

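```bash
cat > h.py <<'E'
import numpy as np, cv2
from station import ctrl, get_state, vision, ticket, models
def ray(cam,uv,z):
    i=vision.camera_info(cam); R,t,K=i["R"],i["t"],i["mtx"]
    d=R.T@np.linalg.inv(K)@np.array([uv[0],uv[1],1.]); c=-R.T@t
    return c+d*(z-c[2])/d[2]
def proj(cam,X):
    i=vision.camera_info(cam); q=np.atleast_2d(X)@i["R"].T+i["t"]; q=q@i["mtx"].T
    return q[:,:2]/q[:,2:]
def cloud(cam,d):
    i=vision.camera_info(cam); v,u=np.mgrid[:384,:512]
    p=np.stack([u*d,v*d,d],-1)@np.linalg.inv(i["mtx"]).T
    return (p-i["t"])@i["R"]
E
python3 - <<'E'
from h import *
p=cv2.imread("pics/top0.png"); d=np.load("top0.npy"); C=cloud("top",d)
vial=[ray("top",(220+u/4.5,130+v/4.5),.064) for u,v in[(464,177),(408,232),(352,290),(295,345),(240,405)]]
print("vial rims by eye\n",np.round(vial,4))
jr=ray("top",(220+243/4.5,130+292/4.5),.066); jg=ray("top",(220+409/4.5,130+124/4.5),.066); print("jars",jr,jg,np.linalg.norm(jr-jg))
for n,t in(("rack","top"),):
    m=models.masks_of(t,n)[0]["mask"]; q=C[m&(d>0)]; print("z hist",np.histogram(q[:,2],np.arange(-.01,.12,.01)))
    # top face points
    roi=np.zeros_like(m); roi[140:240,240:345]=1
    q=C[roi&(abs(C[...,2]-.052)<.006)]
    r=cv2.minAreaRect(q[:,:2].astype(np.float32)*1000); print("rect",r,len(q))
q=C[145:240,255:350].reshape(-1,3); b=p[145:240,255:350].reshape(-1,3).astype(int)
blue=(b[:,0]>b[:,2]+30)&(q[:,2]>.05); print("blue",blue.sum(),q[blue].min(0),q[blue].max(0))
# fit rack frame from jars (jars 3 holes apart: y -96 .. +48)
v=jr-jg; yaw=np.arctan2(v[1],v[0])-np.pi/2; print("yaw jars",np.degrees(yaw))
vv=np.array(vial); w=vv[4]-vv[0]; print("yaw vials",np.degrees(np.arctan2(w[1],w[0])-np.pi/2),np.linalg.norm(w))
# side
ps,ds=cv2.imread("pics/side0.png"),np.load("side0.npy"); Cs=cloud("side",ds)
hs=cv2.cvtColor(ps,cv2.COLOR_BGR2HSV)
for nm,cond in(("red",(ps[...,2]>1.8*ps[...,1])&(ps[...,2]>90)),("green",(ps[...,1]>1.6*ps[...,2])&(ps[...,1]>80))):
    c=cond.copy(); c[:, :215]=0; c[:175]=0; c[210:]=0;c[:,270:]=0
    y,x=np.nonzero(c); print(nm,len(x),x.mean() if len(x) else 0,y.mean() if len(x) else 0)
E
```

```text
vial rims by eye
 [[ 0.6354 -0.1826  0.064 ]
 [ 0.6017 -0.1486  0.064 ]
 [ 0.5666 -0.1149  0.064 ]
 [ 0.5336 -0.0809  0.064 ]
 [ 0.498  -0.0484  0.064 ]]
jars [ 0.56483989 -0.05027471  0.066     ] [ 0.66734978 -0.15004673  0.066     ] 0.143048012337024
z hist (array([  12,  296,  110,    8,   19,  348, 1268,   28,    0,   13,    7,
          0]), array([-0.01,  0.  ,  0.01,  0.02,  0.03,  0.04,  0.05,  0.06,  0.07,
        0.08,  0.09,  0.1 ,  0.11]))
rect ((611.07861328125, -73.54339599609375), (168.3859405517578, 247.1923370361328), 45.84532165527344) 1794
blue 176 [ 0.3794613  -0.20668161  0.06973139] [ 0.66235921 -0.01219815  1.18086497]
yaw jars 45.77544713452346
yaw vials 45.66294657783478 0.19197206965826832
red 45 250.62222222222223 197.13333333333333
green 35 222.82857142857142 180.9142857142857
```

```bash
cat >> h.py <<'E'
obs=np.array([[0.6354,-0.1826],[0.6017,-0.1486],[0.5666,-0.1149],[0.5336,-0.0809],[0.498,-0.0484],[.56484,-.05027],[.66735,-.15005]])
loc=np.array([[-22.5,y] for y in(-96,-48,0,48,96)]+[[22.5,48],[22.5,-96]])/1000
def fit():
    from scipy.spatial.transform import Rotation as Ro
    a=np.c_[loc-loc.mean(0),np.zeros(7)]; b=np.c_[obs-obs.mean(0),np.zeros(7)]
    yaw=Ro.align_vectors(b,a)[0].as_euler('xyz')[2]
    R=np.array([[np.cos(yaw),-np.sin(yaw)],[np.sin(yaw),np.cos(yaw)]])
    t=obs.mean(0)-R@loc.mean(0); return yaw,R,t
YAW,RR,TT=fit()
def W(x,y,z): return np.r_[RR@np.array([x,y])+TT,z]
E
python3 - <<'E'
from h import *
print(np.degrees(YAW),TT,"res mm",np.round(1000*(loc@RR.T+TT-obs),1).tolist())
for c,(x0,y0) in(("top",(220,130)),("side",(170,130))):
    p=cv2.imread(f"pics/{c}0.png")[y0:y0+130,x0:x0+170]; p=cv2.resize(p,None,fx=4.5,fy=4.5,interpolation=2)
    def dr(P,col,closed=True):
        q=(proj(c,np.array(P))-[x0,y0])*4.5; cv2.polylines(p,[q.astype(np.int32)],closed,col,1)
    dr([W(sx*.049,sy*.123,.052) for sx,sy in((1,1),(1,-1),(-1,-1),(-1,1))],(0,255,255))
    dr([W(sx*.049,sy*.123,.0) for sx,sy in((1,1),(1,-1),(-1,-1),(-1,1))],(0,128,255))
    th=np.linspace(0,2*np.pi,30)
    for (x,y),z in zip(loc,[.064]*5+[.066]*2): dr([W(x+.018*np.cos(a),y+.018*np.sin(a),z) for a in th],(255,0,255))
    for y in(-.096,-.048,0,.048,.096): dr([W(-.0225,y-.0195,.066),W(-.0225,y-.0195,.104)],(0,0,255),False)
    cv2.imwrite(f"pics/ov_{c}.png",p)
from scipy.spatial.transform import Rotation as Ro
s=get_state(); print("tool x dir",Ro.from_quat(s["eef_rot"],scalar_first=True).as_matrix()[:,0])
d=RR[:,1]
for sg in(1,-1):
    x=np.r_[sg*d,0]; z=np.array([0,0,-1.]); M=np.c_[x,np.cross(z,x),z]
    q=Ro.from_matrix(M).as_quat(scalar_first=True)
    for y in(-.155,.135):
      for h in(.07,.17): print(sg,y,h,W(-.0225,y,h),ctrl.ik(W(-.0225,y,h),q))
E
```

```text
45.57099007479983 [ 0.58292343 -0.09913083] res mm [[0.3, 0.2], [-0.2, -0.2], [0.6, -0.3], [-0.7, -0.7], [0.6, 0.4], [-0.4, 0.8], [-0.1, -0.2]]
tool x dir [9.04858669e-01 4.25712096e-01 3.31099529e-05]
1 -0.155 0.07 [ 0.67786121 -0.22370237  0.07      ] [ 0.60186086  0.84267566 -0.62242832  1.42150564  0.52676224  1.0463657
  0.66834592]
1 -0.155 0.17 [ 0.67786121 -0.22370237  0.17      ] [ 0.63197524  0.76399568 -0.70676412  1.31214066  0.49478871  1.24094148
  0.70178917]
1 0.135 0.07 [ 0.47076689 -0.02069512  0.07      ] [ 0.49576002  0.57566942 -0.74919948  2.09702999  0.61477976  0.69816921
  0.13278129]
1 0.135 0.17 [ 0.47076689 -0.02069512  0.17      ] [ 0.60717945  0.43803277 -0.87384621  1.97635264  0.42184922  0.91794155
  0.31170416]
-1 -0.155 0.07 [ 0.67786121 -0.22370237  0.07      ] [ 0.25868602  0.77940539  0.04875371  1.42711131 -0.04255012  0.93610279
 -2.02761002]
-1 -0.155 0.17 [ 0.67786121 -0.22370237  0.17      ] [ 0.27472986  0.68853396  0.01884651  1.31817058 -0.0132094   1.13500864
 -2.05136913]
-1 0.135 0.07 [ 0.47076689 -0.02069512  0.07      ] [ 0.05244217  0.4871229  -0.08630299  2.10239858  0.07665203  0.55492792
 -2.43527755]
-1 0.135 0.17 [ 0.47076689 -0.02069512  0.17      ] [ 0.15890744  0.34118936 -0.22463238  1.9814344   0.1012248   0.82946977
 -2.46788226]
```

View pics/ov_top.png

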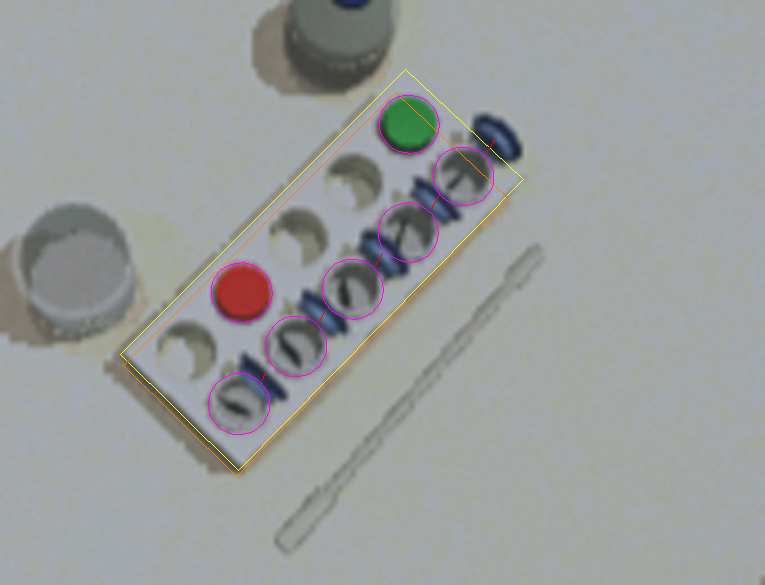

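View pics/ov_side.png

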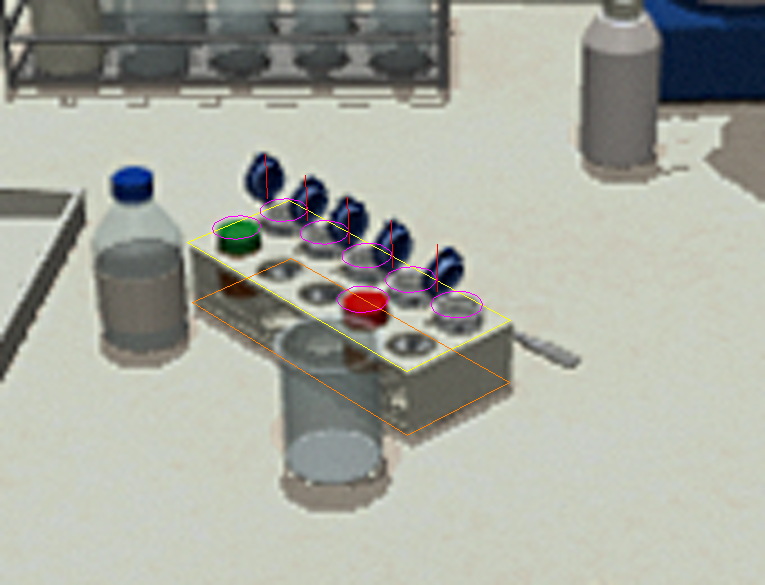

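```bash
cat >> h.py <<'E'
from scipy.spatial.transform import Rotation as Ro
_x=np.r_[RR[:,1],0]; _z=np.array([0,0,-1.])
Q=Ro.from_matrix(np.c_[_x,np.cross(_z,_x),_z]).as_quat(scalar_first=True)
def show(l=""):
    s=get_state(); L=RR.T@(s["tcp_pos"][:2]-TT); print(l,round(s["time"],2),"rack xy mm",np.round(L*1000,1),"z",round(s["tcp_pos"][2]*1000,2),"F",np.round(s["contact_force"],2),"w",round(s["width"],4)); return s
def snap(n):
    for c,(x0,y0) in(("top",(220,130)),("side",(170,110))):
        p,d=vision.grab_frame(c); cv2.imwrite(f"pics/{n}_{c}.png",cv2.resize(p[y0:y0+130,x0:x0+170],None,fx=4.5,fy=4.5,interpolation=2)); np.save(f"{n}_{c}.npy",d)
E
python3 - <<'E'
from h import *
wb=ray("top",(405,265),.09); print("wash",wb); print("bottle rack-frame",RR.T@(ray("top",(220+345/4.5,130+45/4.5),.04)[:2]-TT))
ctrl.close_gripper(20); show("closed")
s=get_state()["tcp_pos"]; ctrl.movel([s[0],s[1],.31],max_speed=.2); show("up")
ctrl.movep(W(-.0225,-.16,.20),Q); show("over")
ctrl.movel(W(-.0225,-.16,.085),max_speed=.12); s=show("down")
print(np.degrees((Ro.from_quat(Q,scalar_first=True).inv()*Ro.from_quat(s["eef_rot"],scalar_first=True)).as_rotvec()))
snap("pre")
E
```

```text
wash [ 0.38254093 -0.37991485  0.09      ]
bottle rack-frame [ 0.08788889 -0.11170769]
closed 1.32 rack xy mm [-554.9 -100.2] z 231.27 F [ 0.68 -0.43 -0.33] w 0.0001
up 1.86 rack xy mm [-554.9 -100.2] z 310.24 F [0.27 0.16 0.16] w 0.0001
over 3.83 rack xy mm [ -24.3 -161. ] z 200.22 F [-0.1  -0.15  0.88] w 0.0004
down 4.94 rack xy mm [ -22.1 -160.4] z 85.99 F [-0.26  0.42  0.47] w -0.0002
[-0.05222136 -0.07274551  0.00615513]
```

View pics/pre_top.png

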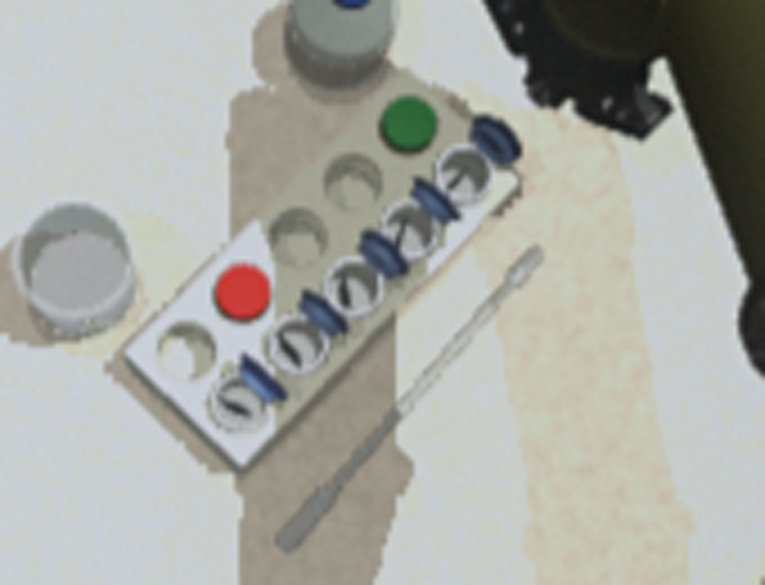

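View pics/pre_side.png

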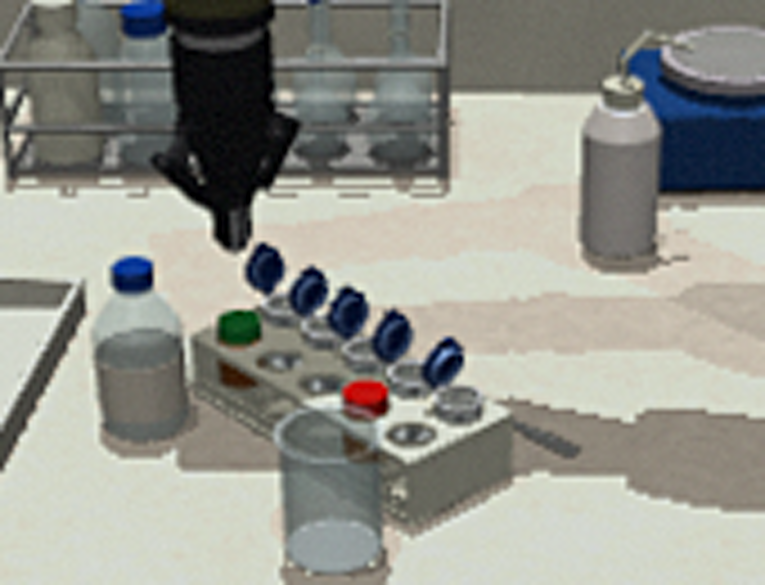

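```bash
python3 - <<'E'
from h import *
ctrl.pause(.2); show("settled")
ctrl.movel(W(-.0225,-.16,.0712),max_speed=.05); ctrl.pause(.2); s=show("low")
zc=.0712-(s["tcp_pos"][2]-.0712)
ctrl.movel(W(-.0225,-.135,zc),max_speed=.06); show()
ctrl.movel(W(-.0225,-.085,zc),max_speed=.05); show("after lid1 most")
snap("m1")
E
```

```text
settled 5.24 rack xy mm [ -22.4 -160.2] z 85.5 F [-0.91 -1.12 -0.19] w 0.0
low 5.87 rack xy mm [ -22.3 -160.1] z 71.41 F [-0.06 -0.24  0.39] w 0.0001
 6.43 rack xy mm [ -22.6 -135.2] z 71.24 F [-1.    0.5   0.96] w -0.0003
after lid1 most 7.58 rack xy mm [-22.6 -85.3] z 70.97 F [ 0.61 -0.04 -0.24] w 0.0001
```

View pics/m1_side.png

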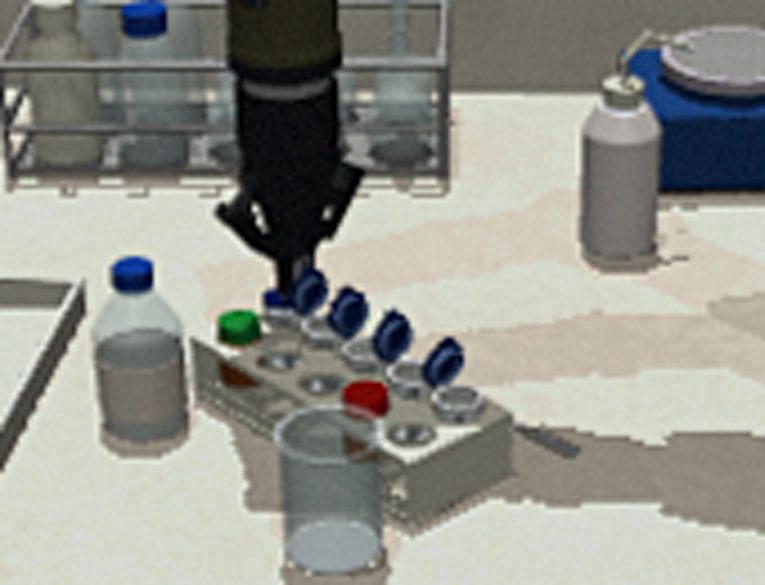

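Lid1 (about 275,300) is folded down under the fingertips. Lids 2–5 still stand, the rack is unmoved and forces are low, so I'm carrying on with the sweep.

```bash
python3 - <<'E'
from h import *
for y in(-.055,-.015,.035,.08,.11,.137):
    ctrl.movel(W(-.0225,y,.0705),max_speed=.05); s=show()
    if np.linalg.norm(s["contact_force"])>10 or s["tcp_pos"][2]<.0693: print("STOP"); break
else:
    ctrl.movel(W(-.0225,.15,.0712),max_speed=.05)
    ctrl.movel(W(-.0225,.15,.22),max_speed=.15); show("up")
snap("post")
E
```

```text
8.43 rack xy mm [-22.6 -55.2] z 70.57 F [-0.17 -0.28  0.52] w -0.0002
 9.38 rack xy mm [-22.6 -15.3] z 70.5 F [-1.15 -0.12 -0.23] w -0.0004
 10.53 rack xy mm [-22.5  34.7] z 70.45 F [-0.37  0.37 -0.12] w -0.0001
 11.58 rack xy mm [-22.5  79.7] z 70.45 F [-0.02 -0.58 -0.31] w 0.0001
 12.33 rack xy mm [-22.4 109.8] z 70.58 F [ 0.21 -0.34 -0.37] w -0.0001
 13.03 rack xy mm [-22.4 136.9] z 70.6 F [ 0.46  0.67 -0.05] w 0.0001
up 14.57 rack xy mm [-23.  150.2] z 219.3 F [-0.34 -0.5  -0.29] w -0.0003
```

View pics/post_side.png

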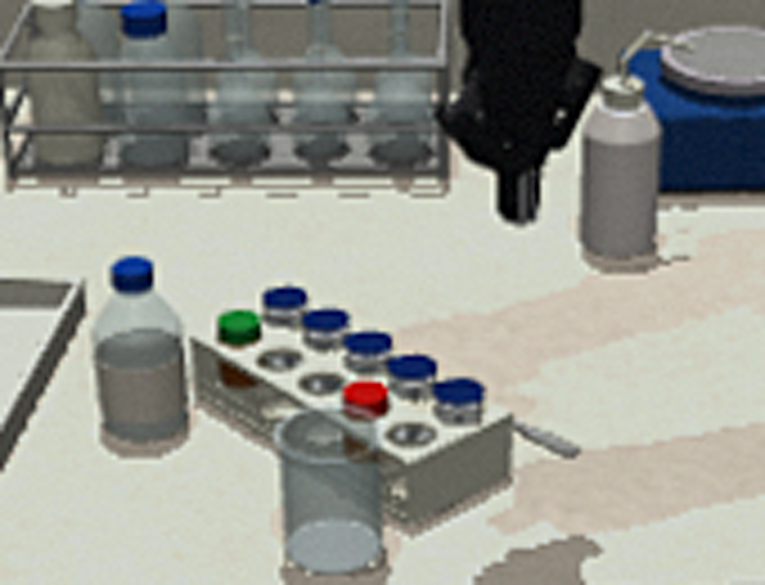

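View pics/post_top.png

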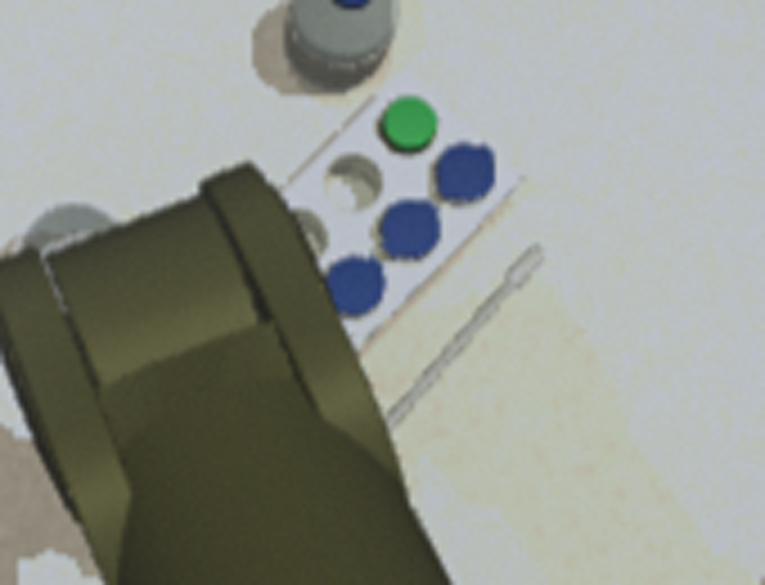

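```bash
python3 - <<'E'
from h import *
s=get_state()["tcp_pos"]
ctrl.movel([s[0],s[1],.32],max_speed=.2); show("up")
ctrl.movep([.40,-.40,.34],Q); show("away")
snap("fin")
for c in("top","side"):
    C=cloud(c,np.load(f"fin_{c}.npy")).reshape(-1,3); L=(C[:,:2]-TT)@RR
    for k,y in enumerate((-.096,-.048,0,.048,.096)):
        m=(np.hypot(L[:,0]+.0225,L[:,1]-y)<.016)&(C[:,2]>.05)&(C[:,2]<.11)
        A=np.c_[L[m,1]-y,L[m,0]+.0225,np.ones(m.sum())]; r=np.linalg.lstsq(A,C[m,2],rcond=None)[0]
        print(c,k+1,m.sum(),"slope y,x",np.round(r[:2],3),"z mm",round(r[2]*1000,1))
E
```

```text
up 15.32 rack xy mm [-23.4 150.5] z 319.0 F [ 0.42 -0.43 -0.99] w -0.0
away 16.79 rack xy mm [-340.9  -79.5] z 340.13 F [0.49 0.14 0.37] w -0.0001
top 1 117 slope y,x [-0.106  0.207] z mm 68.0
top 2 112 slope y,x [-0.079  0.175] z mm 67.6
top 3 116 slope y,x [-0.091  0.103] z mm 68.5
top 4 117 slope y,x [-0.024  0.149] z mm 68.3
top 5 117 slope y,x [0.004 0.097] z mm 68.8
side 1 41 slope y,x [-0.274 -0.369] z mm 65.9
side 2 47 slope y,x [-0.293 -0.351] z mm 66.7
side 3 51 slope y,x [-0.145 -0.291] z mm 66.3
side 4 50 slope y,x [-0.259 -0.22 ] z mm 66.4
side 5 59 slope y,x [-0.156 -0.336] z mm 66.2
```

View pics/fin_top.png

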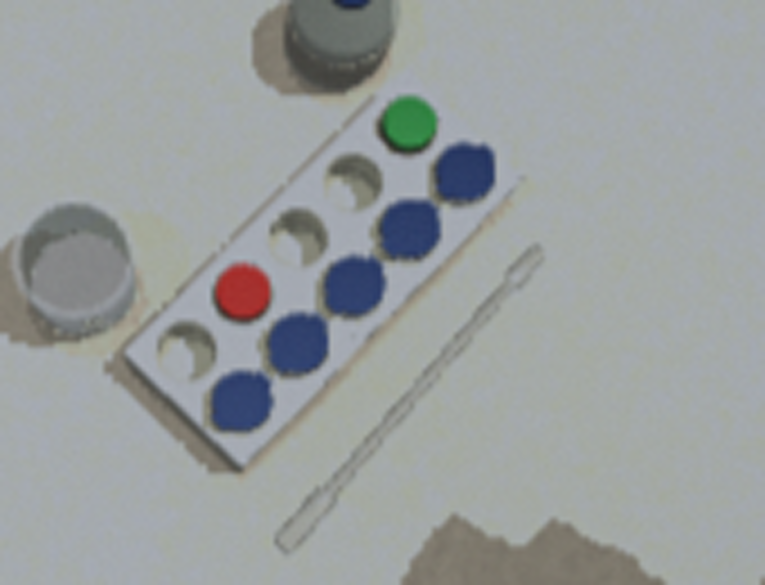

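View pics/fin_side.png

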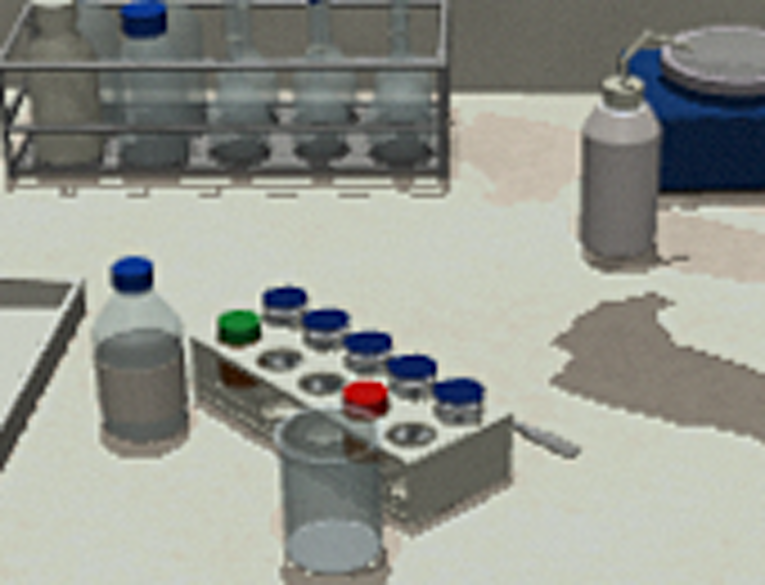

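```bash
python3 - <<'E'
from h import *
ctrl.pause(.2); show(); print(ticket.close_job())
E
```

```text
17.09 rack xy mm [-342.1  -79.9] z 340.2 F [0.21 0.55 0.22] w 0.0003
the job is handed in; nothing more can be done
None
```

All five lids are shut, and I handed the job in at 17.1 s of the 38 s allowed. I ran the closed fingertips along the row from vial1 to vial5, 2.5 to 3 mm above the shut lids, then lifted the hand and moved it well clear.

- **Lids:** both final pictures show all five blue lids down on their vials. In the top camera the lid tops measure 67.6–68.8 mm above the bench, against 68 mm nominal.
- **Order:** I looked after lid1, when lids 2–5 still stood; the pass then ran on in one direction without further pictures until the end.
- **Force:** every wrist reading I took between moves stayed under about 1.5 N, which is noise level. I did not log force during the moves themselves.
- **Surroundings:** the rack, jars, beaker, reagent bottle and spatula look the same as before in the close-up pictures. I did not check the flask, which is outside them, but the arm never went near it.

**Not settled:**
- The side camera read the lids about 2 mm lower, at 65.9–66.7 mm, which fits the stated calibration error.
- The lid tilts I fitted from the depth pictures were noisy, and the two cameras disagreed. Flatness therefore rests on the pictures, the heights and the fingertip clearance. That clearance allows at most about 0.07 rad of tilt left in a lid.

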